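# Roll the spice jar over the ribs to its marked hollow

## Task

A spice jar lies on its side in the middle hollow of the ribbed wooden rack. Without lifting or gripping it, roll it over two ribs into the hollow marked by the round peg (not the square block): push on its top with closed fingertips, pressing lightly all the while and riding up with the jar over each rib rather than shoving it from behind or squeezing the glass. Leave it lying still in that hollow, square to the rack, and leave the other jars and things alone.

Things in the scene. Friction and masses are not known exactly. Their poses are not given: they have to be found in the camera images.
- rack: Fixed wooden rack on the worktop: plate 180 (x) x 360 (y) x 12 mm; origin under its centre, x along the ribs and away from the robot, z up. Twelve ribs along x (x -62 to 62 mm) at y = +-15, +-45 ... +-165 mm: upper halves of 12 mm round bars with axes 12 mm, tops 18 mm above the worktop. Hollows between them at y = 0, +-30, +-60 ... mm; a jar nests there on two ribs, clear of the plate.
- jar: Jar to roll: round glass spice jar, black cap, radius 20.4 mm, 105 mm long, about 0.11 kg (varies), lying along the ribs in the middle hollow, cap away from the robot. Origin at the centre of its foot; z along its axis to the cap; x and y turn as it rolls. Glass, ribs and tips are hard: 0.1 mm of extra depth adds several newtons. Past a crest it drops into the next hollow.
- jar_mid (a point): Point on the jar's axis, halfway along its length (52.5 mm from the foot). The top of the glass is 20.4 mm above it. Height of this point over the worktop: 33.7 mm nested in a hollow, 38.4 mm on the crest of a rib (top of the glass 54.1 and 58.8 mm). Pushed on top without slip, the jar moves half as far as the fingertips.
- round_peg: The mark: fixed round wooden peg with a head, 18 mm diameter, 38 mm tall, standing on the rack's edge nearest the robot, 74 mm from the rack's centre line, in line with the goal hollow, two hollows (60 mm) to the left or the right of the middle. Origin at its foot on the plate.
- goal_hollow (a point): Where the middle of the jar's axis lies when the jar rests in the goal hollow, 74 mm beyond the peg along the ribs.
- square_block: Low square wooden block 18 x 20 x 10 mm on the same edge of the rack, in line with the hollow on the other side of the middle: not the goal.
- jar_left: Another spice jar of the same size, lying in the hollow 120 mm to the left (rack +y) of the middle; origin at the centre of its foot. To be left alone.
- jar_right: Another spice jar of the same size, lying in the hollow 120 mm to the right (rack -y) of the middle; origin at the centre of its foot. To be left alone.
- honey_jar: Honey jar with red lid, 58 x 62 x 86 mm, standing behind the rack; origin under its centre. Leave alone.
- salt_shaker: Salt shaker, 44 mm diameter, 90 mm tall, standing behind the rack. Leave alone.
- tealight: Tealight, 38 mm diameter, 17 mm tall, in front of the rack. Leave alone.
- mug: Mug, 82 x 114 x 91 mm, to the left. Leave alone.
- teaspoon: Teaspoon 132 mm long lying to the right. Leave alone.
- pepper_mill: Wooden pepper mill, 58 mm diameter, 190 mm tall, to the right. Leave alone.
Things that resemble listed ones, but are neither listed nor needed, are in the scene too. Leave any purple or turquoise look-alike of the jar alone.

How it is judged:
On the way, in this order (a step that is already met when the one before it is completed fails the run):
1. the jar rides over the first rib with the fingertips pressing on it (z of jar_mid in the frame of rack above 0.0374 m and horizontal distance between jar_mid and goal_hollow between 0.038 and 0.052 m and contact force between the fingers and jar above 0.5 N), for 0.04 s.
2. the jar rides over the second rib with the fingertips pressing on it (z of jar_mid in the frame of rack above 0.0374 m and horizontal distance between jar_mid and goal_hollow between 0.005 and 0.022 m and contact force between the fingers and jar above 0.5 N), for 0.04 s.
At the end, for the whole second after the job is handed in: The jar lies at rest, nested in the goal hollow: its middle within 10 mm of the goal point (seen from above), its axis 31 to 35.2 mm above the worktop and within 0.08 rad of the ribs' direction, moving slower than 0.02 m/s (horizontal distance between jar_mid and goal_hollow below 0.01 m and z of jar_mid in the frame of rack between 0.031 and 0.0352 m and angle between the z axis of jar and the x axis of rack, either way round below 0.08 rad and linear speed of jar below 0.02 m/s); the robot touches nothing.
It fails at once if the fingers press the jar with more than 20 N (contact force between the fingers and jar above 20 N).
It fails at once if the jar is shoved on its flank: touched with fingertips over about 5 mm below its top (TCP under 68 mm, or under 73 mm with the jar on a crest) (contact force between the fingers and jar above 0.3 N and (z of the grasp point in the frame of rack below 0.068 m or (z of jar_mid in the frame of rack above 0.0374 m and z of the grasp point in the frame of rack below 0.073 m))).
It fails at once if the jar is lifted off the rack (its middle over 43 mm above the worktop) (z of jar_mid in the frame of rack above 0.043 m).
It fails at once if another jar or thing is moved by more than 10 mm (distance of any of jar_left, jar_right, honey_jar, salt_shaker, tealight, mug, teaspoon, pepper_mill from where it was at the start of the episode above 0.01 m).
It fails at once if the robot pushes on the rack with more than 20 N (contact force between the arm and rack above 20 N).
It also fails if it takes over 67 s, if anything falls off the work surface, if the arm or the gripper's body presses on something with over 40 N, if the wrist force passes 120 N, or if a joint passes its speed limit or range.

## Robot

A 7-joint arm with a two-finger parallel gripper is mounted at the origin on a cart in front of the work surface, level with it; the furniture and walls round the work are solid. World frame = base frame: x ahead of the robot, y to its left, z up, the work surface at z = 0. Lengths are in m, angles in rad, forces in N, time in s.
With the tool pointing down it reaches from about 0.4 to 0.85 m from the base axis. Payload 10.4 kg.
Tool frame: the origin (TCP) lies between the finger pads, 19 mm behind the fingertips; this is the grasp point; z points along the fingers, y is the line along which they close (so a half turn about z gives the same grasp; the last joint's range is limited). The gripper opens to 87 mm and grips with 3 to 60 N. Pads are 19 mm wide; open, the fingers measure 117 mm over their backs; the gripper's body (75 mm by 190 mm) begins 51 mm behind the grasp point.
Start: joints at [-1.234, 0.332, -0.065, 1.46, 0.022, 1.35, -0.088], TCP at [0.22, 0.585, 0.241] pointing down, gripper open.
Joint ranges: [-2.6, 2.6], [-0.5, 2.12], [-1.47, 1.34], [0.16, 2.42], [-1.27, 4.41], [0.06, 2.06], [-2.6, 2.6]. Speed limits (rad/s): [2.22, 2.22, 2.79, 2.79, 3.14, 3.14, 3.14].

## Interface

Orientations are given as [roll, pitch, yaw] about the fixed x, y, z axes, in that order (R = Rz(yaw) Ry(pitch) Rx(roll)).
In Python, from bench import bot gives the robot as it stands.
- The arm moves only by the tool send_rows, never from a script. Its argument "rows" is a list of rows, each an object of numbers: "dx", "dy", "dz": the shift along the tool's x, y, z in units of 30 mm (1.0 is 30 mm); "yaw": the turn about the tool's z in degrees; "claw": the closure, from 0 (fully open) to 1 (shut). A call has exactly 10 rows; each row shifts and turns the commanded pose from where the row before left it, along the tool's axes as they then stand; what a row does not reach is not made up. A row lasts 1/12 s, in which the tool goes at most 41.7 mm and 7.16 degrees, less where a joint would pass 70% of its speed; a pose out of reach is approached as far as the arm can. A call is refused whole if a number of a shift passes 1 or a number of a turn 7.16, either way. A call with a gripper value outside its range is refused whole. The fingers move at their own pace and stop on an object; the grip force is fixed at half the most. Time passes only in rows, so rows that do not move let the fingers close, or fill a call up. It gives the time, the measured TCP pose, the force, the opening and the grip force at its end, in the units of the state.
- bot.get_obs(): the state, without advancing time (a new reading comes with each control period).
- bot.get_image(name): name is "scene" or "top" or "wrist"; returns a dict with "pixels" (420x560x3 uint8, blue, green, red), "fx", "fy", "cx", "cy" (pixels), "R" (3x3) and "t" (3): a world point X has camera coordinates R X + t. Camera axes: x right, y down, z forward; pixel columns grow to the right and rows downward; lengths in m; the calibration is good to about 2 mm. A picture is of the moment at which its call begins. There is no depth.
- bot.job_done(): hands the job in; it is judged then, once.
Trained networks look in a picture, given as the dict that the camera call returned (one of the last four; its "shot" number tells which), for a name from the list of things; names that differ only in an ending like _2 or _b are one class to them, and where a whole thing is asked for, a point or a joint stands for the part that bears it (a point fixed in the world has none). Each returns a list of dicts, best first, with "score" (0 to 1); they miss things now and then, are a little off and sometimes report something else, mostly with a low value. They report only what shows in the picture. A call takes as long as a camera call. They do not tell look-alikes from the thing itself.
- bot.cut_out(picture, target): "region" (420x560 bool, what is visible of it) and "extent" ([left, top, width, height] in pixels, round what is visible of it).
The state is a dict: "time_s": time; "qpos": joint angles; "dq": joint speeds; "joint_efforts": joint torques, N m; "tcp_pos": TCP position; "tool_rot": TCP orientation; "wrist_force": force on the tool from outside, world axes, zero at the start; "wrist_torque": the same for the moment, N m; "grip_width": finger opening in m; "gripper_force": force on a finger pad.
Only numpy, scipy, OpenCV 4.12 (cv2) and the standard library are available. Lean on these libraries where they do the work, as an engineer would, in place of code of your own. Each camera call takes 0.05 s, during which the arm holds its last target. There are 200 camera calls.

## Working session

There is one attempt and no reset: what is moved stays moved. The work goes in short steps, Python scripts to look and compute and a tool call to move; the robot and the scene stay as the last step left them, time stands still between calls to the robot, and variables do not carry over. Pictures are saved under pics/ and viewed, at most 10 in all, crops included, and the job is handed in when it is done.

Besides the shell and the picture viewer there is one more tool, called after "Request:" in YAML: its name, and indented under it one key for each argument. send_rows: Moves the arm, as the interface text tells. Its arguments: {"type":"object","properties":{"rows":{"type":"array","items":{"type":"object","properties":{"dx":{"type":"number"},"dy":{"type":"number"},"dz":{"type":"number"},"yaw":{"type":"number"},"claw":{"type":"number"}}}}},"required":["rows"]}

```bash
ls; mkdir -p pics; python3 - <<'E'
from bench import bot
import cv2,numpy as np
o=bot.get_obs()
for k in ['time_s','tcp_pos','tool_rot','wrist_force','grip_width']: print(k,o[k])
for n in ['top','scene']:
    p=bot.get_image(n); cv2.imwrite(f'pics/{n}0.png',p['pixels'])
    print(n,p['fx'],p['cx'],p['cy'],np.round(p['R'],4).tolist(),np.round(p['t'],4).tolist())
    for t in ['rack','jar','round_peg','square_block','jar_left','jar_right']:
        print(t,[(round(r['score'],2),r['extent']) for r in bot.cut_out(p,t)])
E
```

```text
pics
time_s 0.0
tcp_pos [0.21991085 0.58463853 0.24046005]
tool_rot [-3.14016042e+00  6.71711205e-05  2.78185904e+00]
wrist_force [-0.23039697 -0.03650802 -0.06840372]
grip_width 0.08670299057777697
top 428.677941876877 281.56984536134803 206.71321483149876 [[-0.0267, -0.9995, 0.0176], [-0.9973, 0.0254, -0.0695], [0.069, -0.0194, -0.9974]] [-0.0, 0.5525, 1.4711]
rack [(0.89, [219.5, 190.1, 112.0, 62.8])]
jar [(0.79, [175.4, 237.1, 27.8, 23.3]), (0.74, [344.7, 206.2, 26.3, 24.9]), (0.62, [269.7, 204.5, 12.8, 31.7]), (0.19, [221.0, 192.5, 110.3, 63.3])]
round_peg []
square_block [(0.16, [117.7, 202.0, 31.3, 32.8])]
jar_left [(0.73, [233.1, 214.6, 14.3, 26.4])]
jar_right [(0.86, [300.6, 201.5, 19.6, 28.2]), (0.2, [268.4, 205.2, 14.5, 30.4])]
scene 399.3829613914327 284.4527184641366 211.77145877452617 [[0.86, -0.5103, -0.0008], [-0.3146, -0.5288, -0.7883], [0.4018, 0.6782, -0.6153]] [-0.4335, 0.2218, 1.1712]
rack [(0.91, [239.3, 199.4, 98.4, 75.5])]
jar [(0.85, [263.7, 209.2, 36.7, 20.8]), (0.56, [316.5, 270.1, 37.2, 17.7]), (0.47, [215.8, 177.4, 16.0, 25.6])]
round_peg [(0.58, [273.3, 235.8, 4.0, 11.1])]
square_block []
jar_left [(0.7, [250.4, 192.8, 30.2, 23.3])]
jar_right [(0.84, [288.7, 229.3, 33.1, 23.8])]
```

```bash
python3 - <<'E'
import cv2,numpy as np
a=cv2.imread('pics/top0.png')[160:290,150:400]; b=cv2.imread('pics/scene0.png')[160:300,190:390]
a=cv2.resize(a,(600,312),interpolation=3); b=cv2.resize(b,(400,280),interpolation=3)
c=np.zeros((592,600,3),np.uint8); c[:312]=a; c[312:,:400]=b
cv2.imwrite('pics/c0.png',c)
E
```

```text
(no output)
```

View pics/c0.png

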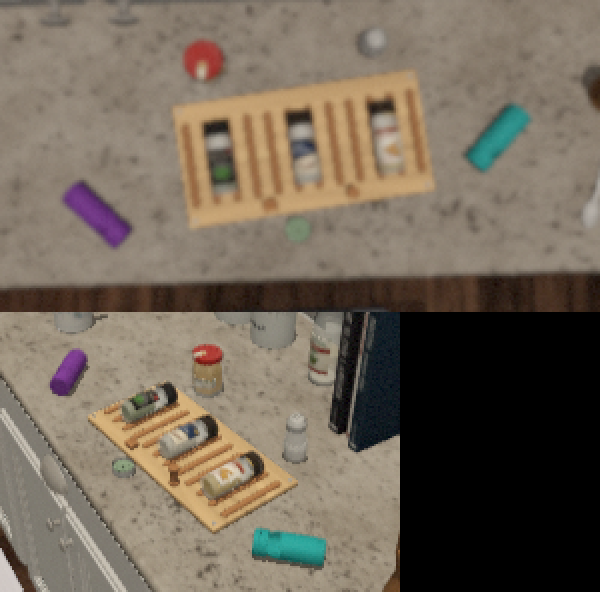

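The peg is the tall mark on the right of the middle jar (scene crop about (174,478), top crop about (352,190)). The low block is on the left, so the goal is rack −y. Next is a rough rack pose.

```bash
cat > h.py <<'E'
import cv2,numpy as np
from bench import bot
def back(p,uv,z):
    uv=np.atleast_2d(uv).astype(float); R=np.array(p['R']);t=np.array(p['t'])
    d=np.c_[(uv[:,0]-p['cx'])/p['fx'],(uv[:,1]-p['cy'])/p['fy'],np.ones(len(uv))]@R
    c=-R.T@t
    return c+d*((z-c[2])/d[:,2])[:,None]
def proj(p,X):
    Y=np.atleast_2d(X)@np.array(p['R']).T+np.array(p['t'])
    return np.c_[Y[:,0]/Y[:,2]*p['fx']+p['cx'],Y[:,1]/Y[:,2]*p['fy']+p['cy']]
E
python3 - <<'E'
from h import *
for n in ['top','scene']:
    p=bot.get_image(n); r=bot.cut_out(p,'rack')[0]['region']
    c=max(cv2.findContours(r.astype(np.uint8),0,2)[0],key=cv2.contourArea)[:,0]
    w=back(p,c,0.012)[:,:2].astype(np.float32)
    print(n,cv2.minAreaRect(w))
    for t in ['tealight','honey_jar','salt_shaker','pepper_mill','mug']:
        q=bot.cut_out(p,t)
        if q: e=q[0]['extent']; print(t,q[0]['score'],back(p,[e[0]+e[2]/2,e[1]+e[3]/2],0.05).round(3))
E
```

```text
top ((0.5033435821533203, 0.006302401423454285), (0.17987607419490814, 0.3588482439517975), 7.351164817810059)
honey_jar 0.66 [[0.623 0.141 0.05 ]]
salt_shaker 0.61 [[ 0.656 -0.107  0.05 ]]
pepper_mill 0.93 [[ 0.581 -0.464  0.05 ]]
mug 0.9 [[0.525 0.487 0.05 ]]
scene ((0.4996087849140167, -0.0013749897480010986), (0.18576979637145996, 0.3627934157848358), 7.340157985687256)
honey_jar 0.77 [[0.621 0.131 0.05 ]]
salt_shaker 0.72 [[ 0.656 -0.101  0.05 ]]
pepper_mill 0.85 [[ 0.599 -0.419  0.05 ]]
mug 0.94 [[0.503 0.484 0.05 ]]
```

Request:
send_rows:
  rows:
    - {"yaw": -7,"dz": -0.2,"claw": 0}
    - {"yaw": -7,"dz": -0.2,"claw": 0}
    - {"yaw": -7,"claw": 0}
    - {"yaw": -7,"claw": 0}
    - {"dy": -0.8,"dx": -0.25,"claw": 0}
    - {"dy": -0.8,"dx": -0.25,"claw": 0}
    - {"dy": -0.8,"dx": -0.25,"claw": 0}
    - {"dy": -0.8,"dx": -0.25,"claw": 0}
    - {"dy": -0.8,"dx": -0.25,"claw": 0}
    - {"dy": -0.8,"dx": -0.25,"claw": 0}

```text
schema error: expected keys dx, dy, dz, yaw, claw
```

Request:
send_rows:
  rows:
    - {"dy": -0.8,"dx": -0.25,"claw": 1}
    - {"dy": -0.8,"dx": -0.25,"claw": 1}
    - {"dy": -0.8,"dx": -0.25,"claw": 1}
    - {"dy": -0.8,"dx": -0.25,"claw": 1}
    - {"dy": -0.8,"dx": -0.25,"claw": 1}
    - {"dy": -0.8,"dx": -0.25,"claw": 1}
    - {"dy": -0.8,"dx": -0.25,"claw": 1}
    - {"dy": -0.8,"dx": -0.25,"claw": 1}
    - {"dy": -0.8,"dx": -0.25,"claw": 1}
    - {"dy": -0.8,"dx": -0.25,"claw": 1}

```text
schema error: expected keys dx, dy, dz, yaw, claw
```

All keys are needed in every row.

Request:
send_rows:
  rows:
    - {"dx": 0,"dy": 0,"dz": -0.2,"yaw": -7,"claw": 0}
    - {"dx": 0,"dy": 0,"dz": -0.2,"yaw": -7,"claw": 0}
    - {"dx": 0,"dy": 0,"dz": 0,"yaw": -7,"claw": 0}
    - {"dx": 0,"dy": 0,"dz": 0,"yaw": -7,"claw": 0}
    - {"dx": -0.25,"dy": -0.8,"dz": 0,"yaw": 0,"claw": 1}
    - {"dx": -0.25,"dy": -0.8,"dz": 0,"yaw": 0,"claw": 1}
    - {"dx": -0.25,"dy": -0.8,"dz": 0,"yaw": 0,"claw": 1}
    - {"dx": -0.25,"dy": -0.8,"dz": 0,"yaw": 0,"claw": 1}
    - {"dx": -0.25,"dy": -0.8,"dz": 0,"yaw": 0,"claw": 1}
    - {"dx": -0.25,"dy": -0.8,"dz": 0,"yaw": 0,"claw": 1}

```text
time_s: 2.23
tcp_pos: [0.2836, 0.4468, 0.2534]
tool_rot: [3.141, 0.0, -3.013]
wrist_force: [-0.4, 0.7, -0.4]
grip_width: 0.0548
gripper_force: 0.0
```

Request:
send_rows:
  rows:
    - {"dx": -0.25,"dy": -0.8,"dz": 0,"yaw": 0,"claw": 1}
    - {"dx": -0.25,"dy": -0.8,"dz": 0,"yaw": 0,"claw": 1}
    - {"dx": -0.25,"dy": -0.8,"dz": 0,"yaw": 0,"claw": 1}
    - {"dx": -0.25,"dy": -0.8,"dz": 0,"yaw": 0,"claw": 1}
    - {"dx": -0.25,"dy": -0.8,"dz": 0,"yaw": 0,"claw": 1}
    - {"dx": -0.25,"dy": -0.8,"dz": 0,"yaw": 0,"claw": 1}
    - {"dx": -0.25,"dy": -0.8,"dz": 0,"yaw": 0,"claw": 1}
    - {"dx": -0.25,"dy": -0.8,"dz": 0,"yaw": 0,"claw": 1}
    - {"dx": -0.25,"dy": -0.8,"dz": 0,"yaw": 0,"claw": 1}
    - {"dx": -0.25,"dy": -0.8,"dz": 0,"yaw": 0,"claw": 1}

```text
time_s: 3.07
tcp_pos: [0.3888, 0.2184, 0.2535]
tool_rot: [3.141, 0.0, -3.013]
wrist_force: [0.3, 0.1, 1.2]
grip_width: 0.0007
gripper_force: 0.0
```

Request:
send_rows:
  rows:
    - {"dx": -0.17,"dy": -0.84,"dz": 0,"yaw": 0,"claw": 1}
    - {"dx": -0.17,"dy": -0.84,"dz": 0,"yaw": 0,"claw": 1}
    - {"dx": -0.17,"dy": -0.84,"dz": 0,"yaw": 0,"claw": 1}
    - {"dx": -0.17,"dy": -0.84,"dz": 0,"yaw": 0,"claw": 1}
    - {"dx": -0.17,"dy": -0.84,"dz": 0,"yaw": 0,"claw": 1}
    - {"dx": -0.17,"dy": -0.84,"dz": 0,"yaw": 0,"claw": 1}
    - {"dx": -0.17,"dy": -0.84,"dz": 0,"yaw": 0,"claw": 1}
    - {"dx": -0.17,"dy": -0.84,"dz": 0,"yaw": 0,"claw": 1}
    - {"dx": -0.17,"dy": -0.84,"dz": 0,"yaw": 0,"claw": 1}
    - {"dx": 0,"dy": 0,"dz": 0,"yaw": 0,"claw": 1}

```text
time_s: 3.9
tcp_pos: [0.464, -0.0043, 0.2536]
tool_rot: [-3.14, 0.001, -3.019]
wrist_force: [-0.1, -0.6, -0.4]
grip_width: 0.0003
gripper_force: 0.0
```

```bash
python3 - <<'E'
from h import *
p=bot.get_image('wrist'); cv2.imwrite('pics/w1.png',p['pixels'])
print(np.round(p['R'],3).tolist(),np.round(p['t'],3).tolist(), (-np.array(p['R']).T@p['t']).round(3))
for t in ['rack','jar','round_peg','square_block']:
    print(t,[(round(r['score'],2),r['extent']) for r in bot.cut_out(p,t)])
o=bot.get_obs(); print(o['tcp_pos'],o['tool_rot'],o['wrist_force'])
E
```

```text
[[-0.123, 0.992, -0.001], [0.962, 0.119, 0.246], [0.245, 0.03, -0.969]] [0.061, -0.479, 0.287] [ 0.398 -0.012  0.396]
rack [(0.9, [119.0, 138.7, 328.9, 126.6])]
jar [(0.79, [522.7, 128.5, 36.6, 82.3]), (0.61, [263.1, 176.5, 38.6, 66.6]), (0.6, [1.7, 154.5, 74.2, 86.5])]
round_peg [(0.73, [213.6, 149.0, 21.3, 17.8])]
square_block [(0.54, [327.9, 149.8, 17.6, 16.0]), (0.47, [123.8, 139.9, 324.0, 122.9])]
[0.46287474 0.00168107 0.25320061] [ 3.14127187e+00 -5.20238908e-05 -3.01107403e+00] [ 0.27900785  0.14367691 -0.62017638]
```

View pics/w1.png

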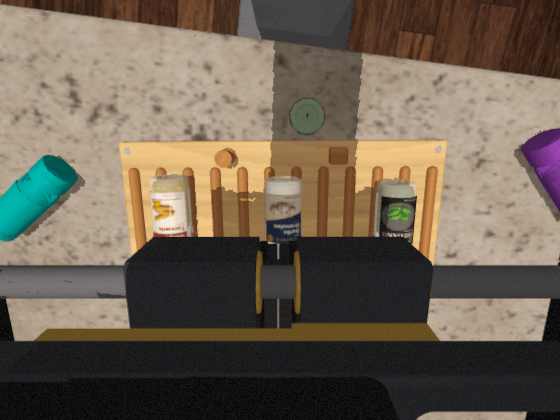

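The wrist view shows the round peg at (225,157), left of the middle jar (284,205), which confirms the goal at rack −y. The square block is at (338,156). The near rack corners, about (120,142) and (446,140), can be used for a fit.

```bash
python3 - <<'E'
from h import *
p=bot.get_image('wrist')
r=bot.cut_out(p,'rack')[0]['region']
# colour-refined near edge
hsv=cv2.cvtColor(p['pixels'],cv2.COLOR_BGR2HSV)
m=((hsv[...,1]>90)&(hsv[...,0]<25)&(hsv[...,2]>110)).astype(np.uint8)
top=[]
for u in range(130,438,4):
    v=np.where(m[120:160,u])[0]
    if len(v): top.append((u,120+v[0]-.5))
W=back(p,top,0.012)[:,:2]; 
k=np.polyfit(W[:,1],W[:,0],1)
for _ in range(3):
    g=abs(W[:,0]-np.polyval(k,W[:,1]))<0.0015; k=np.polyfit(W[g,1],W[g,0],1)
yaw=-np.arctan(k[0]); print('near edge n',g.sum(),'yaw',yaw)
L=[];Rr=[]
for v in range(165,230,4):
    u=np.where(m[v,100:470])[0]+100
    L.append((u[0]-.5,v)); Rr.append((u[-1]+.5,v))
R2=np.array([[np.cos(yaw),np.sin(yaw)],[-np.sin(yaw),np.cos(yaw)]])
lw=back(p,L,.012)[:,:2]@R2.T; rw=back(p,Rr,.012)[:,:2]@R2.T
print('edges y',np.median(lw[:,1]),lw[:,1].std(),np.median(rw[:,1]),rw[:,1].std(), 'near x',np.median((W[g]@R2.T)[:,0]))
c=np.array([np.median((W[g]@R2.T)[:,0])+.09,(np.median(lw[:,1])+np.median(rw[:,1]))/2]); C=R2.T@c
print('centre',C)
np.save('rack.npy',[C[0],C[1],yaw])
w=lambda x,y,z:np.r_[C+R2.T@[x,y],z]
im=p['pixels'].copy()
P=[w(-.09,-.18,.012),w(-.09,.18,.012)]+[w(-.062,s*(15+30*i)/1000,.018) for i in range(6) for s in(-1,1)]+[w(-.074,-.06,.05),w(-.074,.06,.022),w(-.0525,0,.0337),w(-.05,-.12,.054),w(-.05,.12,.054)]
for q in proj(p,P): cv2.circle(im,tuple(int(round(a)) for a in q),2,(255,0,255),-1)
cv2.imwrite('pics/w2.png',cv2.resize(im[120:260,100:470],(740,280)))
for t in ['jar','jar_left','jar_right']:
  print(t,[(q['score'],back(p,[q['extent'][0]+q['extent'][2]/2,q['extent'][1]],.045)[0,:2]@R2.T-c) for q in bot.cut_out(p,t)])
o=bot.get_obs(); print('tcp rack',R2@(o['tcp_pos'][:2]-C),o['tcp_pos'][2])
E
```

```text
near edge n 77 yaw 0.13056699120888998
edges y -0.2372741692118445 0.0003563210528893906 0.11932243269272187 0.000314096935031919 near x 0.40984998827375907
centre [0.50327382 0.00660475]
jar [(0.81, array([-0.10130392,  0.25677745])), (0.78, array([-0.05518703, -0.00194594])), (0.58, array([-0.07886126, -0.24021466]))]
jar_left [(0.82, array([-0.05082883,  0.11492941]))]
jar_right [(0.8, array([-0.05677712, -0.1131717 ])), (0.3, array([-0.05640967, -0.00219722]))]
tcp rack [-0.04062023 -0.00022956] 0.25327229794582296
```

View pics/w2.png

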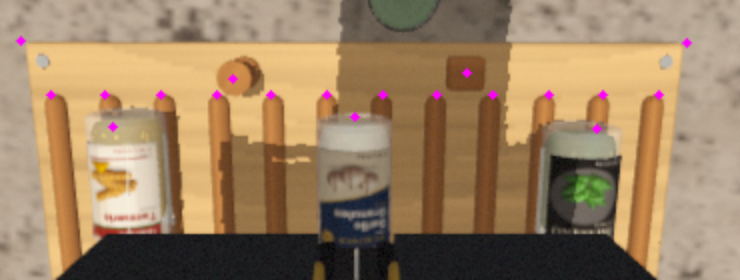

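Request:
send_rows:
  rows:
    - {"dx": -0.27,"dy": 0.05,"dz": 0.6,"yaw": 0,"claw": 1}
    - {"dx": -0.27,"dy": 0.05,"dz": 0.6,"yaw": 0,"claw": 1}
    - {"dx": -0.27,"dy": 0.05,"dz": 0.6,"yaw": 0,"claw": 1}
    - {"dx": -0.27,"dy": 0.05,"dz": 0.6,"yaw": 0,"claw": 1}
    - {"dx": -0.27,"dy": 0.05,"dz": 0.6,"yaw": 0,"claw": 1}
    - {"dx": 0,"dy": 0,"dz": 0.6,"yaw": 0,"claw": 1}
    - {"dx": 0,"dy": 0,"dz": 0.6,"yaw": 0,"claw": 1}
    - {"dx": 0,"dy": 0,"dz": 0.6,"yaw": 0,"claw": 1}
    - {"dx": 0,"dy": 0,"dz": 0.6,"yaw": 0,"claw": 1}
    - {"dx": 0,"dy": 0,"dz": 0,"yaw": 0,"claw": 1}

```text
time_s: 5.23
tcp_pos: [0.5002, 0.0133, 0.0882]
tool_rot: [-3.141, -0.005, -3.012]
wrist_force: [-1.3, 0.9, -0.3]
grip_width: 0.0001
gripper_force: 0.0
```

```bash
cat >> h.py <<'E'
C0=np.load('rack.npy') ; Ryaw=np.array([[np.cos(C0[2]),np.sin(C0[2])],[-np.sin(C0[2]),np.cos(C0[2])]])
def st():
    o=bot.get_obs(); f=np.array(o['wrist_force'])
    print('t %.2f tcp rack mm'%o['time_s'],(1e3*(Ryaw@(np.array(o['tcp_pos'][:2])-C0[:2]))).round(2),'z %.2f'%(1e3*o['tcp_pos'][2]),'F rack',(Ryaw@f[:2]).round(2),round(f[2],2),'rot',np.round(o['tool_rot'],4))
E
python3 - <<'E'
from h import *
st()
p=bot.get_image('wrist')
st()
q=bot.get_image('scene')
st()
a=p['pixels'][100:420,60:500]; cv2.imwrite('pics/w3.png',np.hstack([cv2.resize(a,(440,320)),cv2.resize(q['pixels'][170:300,200:346],(359,320),interpolation=3)]))
E
```

```text
t 5.23 tcp rack mm [-2.12  7.07] z 88.25 F rack [-1.18  1.07] -0.28 rot [-3.1411 -0.0049 -3.0121]
t 5.28 tcp rack mm [-1.26  6.89] z 90.04 F rack [0.45 0.16] -0.11 rot [-3.1412 -0.0032 -3.0124]
t 5.33 tcp rack mm [-0.31  6.82] z 91.32 F rack [-0.41  0.02] 0.37 rot [-3.1414e+00 -1.0000e-03 -3.0125e+00]
```

View pics/w3.png

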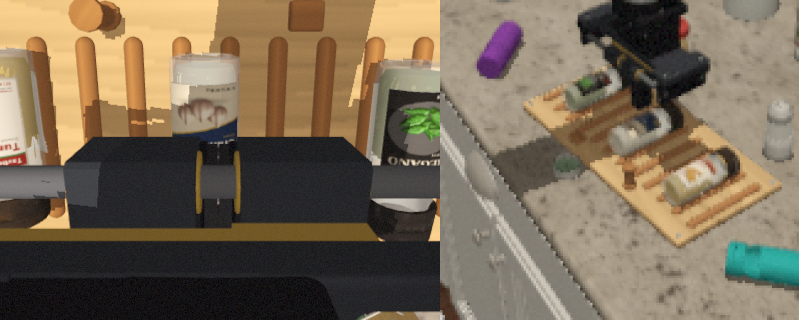

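Request:
send_rows:
  rows:
    - {"dx": 0,"dy": 0,"dz": 0.09,"yaw": 0,"claw": 1}
    - {"dx": 0,"dy": 0,"dz": 0.09,"yaw": 0,"claw": 1}
    - {"dx": 0,"dy": 0,"dz": 0.09,"yaw": 0,"claw": 1}
    - {"dx": 0,"dy": 0,"dz": 0.09,"yaw": 0,"claw": 1}
    - {"dx": 0,"dy": 0,"dz": 0.09,"yaw": 0,"claw": 1}
    - {"dx": 0,"dy": 0,"dz": 0,"yaw": 0,"claw": 1}
    - {"dx": 0,"dy": 0,"dz": 0,"yaw": 0,"claw": 1}
    - {"dx": 0,"dy": 0,"dz": 0,"yaw": 0,"claw": 1}
    - {"dx": 0,"dy": 0,"dz": 0,"yaw": 0,"claw": 1}
    - {"dx": 0,"dy": 0,"dz": 0,"yaw": 0,"claw": 1}

```text
time_s: 6.17
tcp_pos: [0.5024, 0.0132, 0.0778]
tool_rot: [3.141, 0.0, -3.013]
wrist_force: [0.4, -0.1, 0.5]
grip_width: 0.0006
gripper_force: 0.0
```

```bash
python3 -c "
from h import *
st()"
```

```text
t 6.17 tcp rack mm [-0.05  6.7 ] z 77.82 F rack [ 0.34 -0.19] 0.46 rot [ 3.1415e+00  2.0000e-04 -3.0127e+00]
```

Request:
send_rows:
  rows:
    - {"dx": 0,"dy": 0,"dz": 0.03,"yaw": 0,"claw": 1}
    - {"dx": 0,"dy": 0,"dz": 0.03,"yaw": 0,"claw": 1}
    - {"dx": 0,"dy": 0,"dz": 0.03,"yaw": 0,"claw": 1}
    - {"dx": 0,"dy": 0,"dz": 0.03,"yaw": 0,"claw": 1}
    - {"dx": 0,"dy": 0,"dz": 0.01,"yaw": 0,"claw": 1}
    - {"dx": 0,"dy": 0,"dz": 0.01,"yaw": 0,"claw": 1}
    - {"dx": 0,"dy": 0,"dz": 0,"yaw": 0,"claw": 1}
    - {"dx": 0,"dy": 0,"dz": 0,"yaw": 0,"claw": 1}
    - {"dx": 0,"dy": 0,"dz": 0,"yaw": 0,"claw": 1}
    - {"dx": 0,"dy": 0,"dz": 0,"yaw": 0,"claw": 1}

```text
time_s: 7.0
tcp_pos: [0.5023, 0.0132, 0.0736]
tool_rot: [3.141, 0.0, -3.013]
wrist_force: [-0.3, 0.1, 0.8]
grip_width: 0.0004
gripper_force: 0.0
```

Request:
send_rows:
  rows:
    - {"dx": 0,"dy": 0,"dz": 0.005,"yaw": 0,"claw": 1}
    - {"dx": 0,"dy": 0,"dz": 0.005,"yaw": 0,"claw": 1}
    - {"dx": 0,"dy": 0,"dz": 0,"yaw": 0,"claw": 1}
    - {"dx": 0,"dy": 0,"dz": 0,"yaw": 0,"claw": 1}
    - {"dx": 0,"dy": 0,"dz": 0,"yaw": 0,"claw": 1}
    - {"dx": 0,"dy": 0,"dz": 0,"yaw": 0,"claw": 1}
    - {"dx": 0,"dy": 0,"dz": 0,"yaw": 0,"claw": 1}
    - {"dx": 0,"dy": 0,"dz": 0,"yaw": 0,"claw": 1}
    - {"dx": 0,"dy": 0,"dz": 0,"yaw": 0,"claw": 1}
    - {"dx": 0,"dy": 0,"dz": 0,"yaw": 0,"claw": 1}

```text
time_s: 7.83
tcp_pos: [0.5023, 0.0133, 0.0732]
tool_rot: [3.142, -0.0, -3.013]
wrist_force: [0.5, 0.6, 0.0]
grip_width: 0.0
gripper_force: 0.2
```

Request:
send_rows:
  rows:
    - {"dx": 0,"dy": 0,"dz": 0.005,"yaw": 0,"claw": 1}
    - {"dx": 0,"dy": 0,"dz": 0.002,"yaw": 0,"claw": 1}
    - {"dx": 0,"dy": 0,"dz": 0,"yaw": 0,"claw": 1}
    - {"dx": 0,"dy": 0,"dz": 0,"yaw": 0,"claw": 1}
    - {"dx": 0,"dy": 0,"dz": 0,"yaw": 0,"claw": 1}
    - {"dx": 0,"dy": 0,"dz": 0,"yaw": 0,"claw": 1}
    - {"dx": 0,"dy": 0,"dz": 0,"yaw": 0,"claw": 1}
    - {"dx": 0,"dy": 0,"dz": 0,"yaw": 0,"claw": 1}
    - {"dx": 0,"dy": 0,"dz": 0,"yaw": 0,"claw": 1}
    - {"dx": 0,"dy": 0,"dz": 0,"yaw": 0,"claw": 1}

```text
time_s: 8.67
tcp_pos: [0.5023, 0.0133, 0.073]
tool_rot: [3.142, 0.0, -3.013]
wrist_force: [0.1, 1.4, 3.0]
grip_width: 0.0008
gripper_force: 1.1
```

Request:
send_rows:
  rows:
    - {"dx": 0,"dy": 0,"dz": 0.003,"yaw": 0,"claw": 1}
    - {"dx": 0,"dy": 0,"dz": 0,"yaw": 0,"claw": 1}
    - {"dx": 0,"dy": 0,"dz": 0,"yaw": 0,"claw": 1}
    - {"dx": 0,"dy": 0,"dz": 0,"yaw": 0,"claw": 1}
    - {"dx": 0,"dy": 0,"dz": 0,"yaw": 0,"claw": 1}
    - {"dx": 0,"dy": 0,"dz": 0,"yaw": 0,"claw": 1}
    - {"dx": 0,"dy": 0,"dz": 0,"yaw": 0,"claw": 1}
    - {"dx": 0,"dy": 0,"dz": 0,"yaw": 0,"claw": 1}
    - {"dx": 0,"dy": 0,"dz": 0,"yaw": 0,"claw": 1}
    - {"dx": 0,"dy": 0,"dz": 0,"yaw": 0,"claw": 1}

```text
time_s: 9.5
tcp_pos: [0.5023, 0.0133, 0.073]
tool_rot: [3.142, 0.0, -3.013]
wrist_force: [-0.3, -0.4, 4.3]
grip_width: 0.0007
gripper_force: 2.0
```

```bash
python3 -c "
from h import *
for s in range(0,42,2):
    d=15-s/2; print(s, round(np.sqrt(26.4**2-d*d)-np.sqrt(26.4**2-225),2),end='; ')
st()"
```

```text
0 0.0; 2 0.66; 4 1.25; 6 1.79; 8 2.27; 10 2.71; 12 3.09; 14 3.43; 16 3.73; 18 3.98; 20 4.2; 22 4.37; 24 4.5; 26 4.6; 28 4.66; 30 4.68; 32 4.66; 34 4.6; 36 4.5; 38 4.37; 40 4.2; t 9.50 tcp rack mm [-0.09  6.74] z 72.96 F rack [-0.31 -0.38] 4.3 rot [ 3.1415e+00  1.0000e-04 -3.0127e+00]
```

Request:
send_rows:
  rows:
    - {"dx": 0,"dy": 0,"dz": 0.006,"yaw": 0,"claw": 1}
    - {"dx": 0,"dy": -0.0167,"dz": -0.0055,"yaw": 0,"claw": 1}
    - {"dx": 0,"dy": -0.0167,"dz": -0.0055,"yaw": 0,"claw": 1}
    - {"dx": 0,"dy": -0.0167,"dz": -0.0053,"yaw": 0,"claw": 1}
    - {"dx": 0,"dy": -0.0167,"dz": -0.0053,"yaw": 0,"claw": 1}
    - {"dx": 0,"dy": -0.0167,"dz": -0.005,"yaw": 0,"claw": 1}
    - {"dx": 0,"dy": -0.0167,"dz": -0.005,"yaw": 0,"claw": 1}
    - {"dx": 0,"dy": -0.0167,"dz": -0.005,"yaw": 0,"claw": 1}
    - {"dx": 0,"dy": -0.0167,"dz": -0.0047,"yaw": 0,"claw": 1}
    - {"dx": 0,"dy": 0,"dz": 0,"yaw": 0,"claw": 1}

```text
time_s: 10.33
tcp_pos: [0.5028, 0.0095, 0.0741]
tool_rot: [3.141, 0.0, -3.013]
wrist_force: [-1.4, 1.1, 7.7]
grip_width: 0.0003
gripper_force: 3.2
```

```bash
python3 -c "
from h import *
st()"
```

```text
t 10.33 tcp rack mm [-0.07  2.88] z 74.14 F rack [-1.24  1.26] 7.68 rot [ 3.1411e+00  1.0000e-04 -3.0126e+00]
```

Request:
send_rows:
  rows:
    - {"dx": 0,"dy": -0.0167,"dz": -0.0046,"yaw": 0,"claw": 1}
    - {"dx": 0,"dy": -0.0167,"dz": -0.0046,"yaw": 0,"claw": 1}
    - {"dx": 0,"dy": -0.0167,"dz": -0.0045,"yaw": 0,"claw": 1}
    - {"dx": 0,"dy": -0.0167,"dz": -0.0044,"yaw": 0,"claw": 1}
    - {"dx": 0,"dy": -0.0167,"dz": -0.0042,"yaw": 0,"claw": 1}
    - {"dx": 0,"dy": -0.0167,"dz": -0.0041,"yaw": 0,"claw": 1}
    - {"dx": 0,"dy": -0.0167,"dz": -0.004,"yaw": 0,"claw": 1}
    - {"dx": 0,"dy": -0.0167,"dz": -0.0039,"yaw": 0,"claw": 1}
    - {"dx": 0,"dy": 0,"dz": 0,"yaw": 0,"claw": 1}
    - {"dx": 0,"dy": 0,"dz": 0,"yaw": 0,"claw": 1}

```text
time_s: 11.17
tcp_pos: [0.5034, 0.0054, 0.0753]
tool_rot: [3.141, 0.0, -3.013]
wrist_force: [-2.1, 1.5, 7.7]
grip_width: 0.0005
gripper_force: 3.6
```

```bash
python3 -c "
from h import *
st()"
```

```text
t 11.17 tcp rack mm [-0.07 -1.22] z 75.26 F rack [-1.94  1.74] 7.68 rot [ 3.1412e+00  1.0000e-04 -3.0127e+00]
```

Request:
send_rows:
  rows:
    - {"dx": 0,"dy": -0.0222,"dz": -0.005,"yaw": 0,"claw": 1}
    - {"dx": 0,"dy": -0.0222,"dz": -0.0049,"yaw": 0,"claw": 1}
    - {"dx": 0,"dy": -0.0222,"dz": -0.0047,"yaw": 0,"claw": 1}
    - {"dx": 0,"dy": -0.0222,"dz": -0.0045,"yaw": 0,"claw": 1}
    - {"dx": 0,"dy": -0.0222,"dz": -0.0043,"yaw": 0,"claw": 1}
    - {"dx": 0,"dy": -0.0222,"dz": -0.0041,"yaw": 0,"claw": 1}
    - {"dx": 0,"dy": -0.0222,"dz": -0.0039,"yaw": 0,"claw": 1}
    - {"dx": 0,"dy": -0.0222,"dz": -0.0037,"yaw": 0,"claw": 1}
    - {"dx": 0,"dy": -0.0222,"dz": -0.0036,"yaw": 0,"claw": 1}
    - {"dx": 0,"dy": 0,"dz": 0,"yaw": 0,"claw": 1}

```text
time_s: 12.0
tcp_pos: [0.5042, -0.0007, 0.0764]
tool_rot: [3.141, 0.0, -3.013]
wrist_force: [-1.4, 0.9, 7.5]
grip_width: 0.0004
gripper_force: 3.7
```

```bash
python3 -c "
from h import *
st()
p=bot.get_image('wrist')
for q in bot.cut_out(p,'jar'):
  e=q['extent']; print(q['score'],(1e3*(Ryaw@(back(p,[e[0]+e[2]/2,e[1]],.05)[0,:2]-C0[:2]))).round(1))
"
```

```text
t 12.00 tcp rack mm [-0.06 -7.36] z 76.44 F rack [-1.24  1.07] 7.45 rot [ 3.1414e+00  2.0000e-04 -3.0128e+00]
0.65 [-52.8  -6.3]
```

Request:
send_rows:
  rows:
    - {"dx": 0,"dy": -0.0233,"dz": -0.0036,"yaw": 0,"claw": 1}
    - {"dx": 0,"dy": -0.0233,"dz": -0.0034,"yaw": 0,"claw": 1}
    - {"dx": 0,"dy": -0.0233,"dz": -0.0033,"yaw": 0,"claw": 1}
    - {"dx": 0,"dy": -0.0233,"dz": -0.0031,"yaw": 0,"claw": 1}
    - {"dx": 0,"dy": -0.0233,"dz": -0.0029,"yaw": 0,"claw": 1}
    - {"dx": 0,"dy": -0.0233,"dz": -0.0028,"yaw": 0,"claw": 1}
    - {"dx": 0,"dy": -0.0233,"dz": -0.0026,"yaw": 0,"claw": 1}
    - {"dx": 0,"dy": -0.0233,"dz": -0.0024,"yaw": 0,"claw": 1}
    - {"dx": 0,"dy": -0.0233,"dz": -0.0023,"yaw": 0,"claw": 1}
    - {"dx": 0,"dy": -0.0233,"dz": -0.0021,"yaw": 0,"claw": 1}

```text
time_s: 12.93
tcp_pos: [0.5051, -0.0077, 0.0773]
tool_rot: [3.141, 0.0, -3.013]
wrist_force: [-0.9, 0.9, 7.9]
grip_width: 0.0004
gripper_force: 3.9
```

```bash
python3 -c "
from h import *
st()
"
```

```text
t 12.93 tcp rack mm [ -0.03 -14.42] z 77.34 F rack [-0.73  1.01] 7.85 rot [ 3.1414e+00  3.0000e-04 -3.0128e+00]
```

Request:
send_rows:
  rows:
    - {"dx": 0,"dy": -0.0333,"dz": -0.0027,"yaw": 0,"claw": 1}
    - {"dx": 0,"dy": -0.0333,"dz": -0.0024,"yaw": 0,"claw": 1}
    - {"dx": 0,"dy": -0.0333,"dz": -0.0021,"yaw": 0,"claw": 1}
    - {"dx": 0,"dy": -0.0333,"dz": -0.0018,"yaw": 0,"claw": 1}
    - {"dx": 0,"dy": -0.0333,"dz": -0.0014,"yaw": 0,"claw": 1}
    - {"dx": 0,"dy": -0.0333,"dz": -0.0011,"yaw": 0,"claw": 1}
    - {"dx": 0,"dy": -0.0333,"dz": -0.0008,"yaw": 0,"claw": 1}
    - {"dx": 0,"dy": -0.0333,"dz": -0.0005,"yaw": 0,"claw": 1}
    - {"dx": 0,"dy": -0.0333,"dz": -0.0002,"yaw": 0,"claw": 1}
    - {"dx": 0,"dy": -0.0333,"dz": 0.0002,"yaw": 0,"claw": 1}

```text
time_s: 13.77
tcp_pos: [0.5064, -0.0178, 0.0774]
tool_rot: [-3.141, 0.0, -3.013]
wrist_force: [-0.9, -0.1, 4.3]
grip_width: 0.0005
gripper_force: 1.8
```

```bash
python3 -c "
from h import *
st()
"
```

```text
t 13.77 tcp rack mm [ -0.12 -24.6 ] z 77.45 F rack [-0.93 -0.01] 4.26 rot [-3.1414e+00  2.0000e-04 -3.0129e+00]
```

Request:
send_rows:
  rows:
    - {"dx": 0,"dy": -0.02,"dz": 0.0003,"yaw": 0,"claw": 1}
    - {"dx": 0,"dy": -0.02,"dz": 0.0004,"yaw": 0,"claw": 1}
    - {"dx": 0,"dy": -0.02,"dz": 0.0006,"yaw": 0,"claw": 1}
    - {"dx": 0,"dy": -0.02,"dz": 0.0007,"yaw": 0,"claw": 1}
    - {"dx": 0,"dy": -0.02,"dz": 0.0009,"yaw": 0,"claw": 1}
    - {"dx": 0,"dy": -0.02,"dz": 0.001,"yaw": 0,"claw": 1}
    - {"dx": 0,"dy": -0.02,"dz": 0.0011,"yaw": 0,"claw": 1}
    - {"dx": 0,"dy": -0.02,"dz": 0.0012,"yaw": 0,"claw": 1}
    - {"dx": 0,"dy": 0,"dz": 0,"yaw": 0,"claw": 1}
    - {"dx": 0,"dy": 0,"dz": 0,"yaw": 0,"claw": 1}

```text
time_s: 14.6
tcp_pos: [0.5068, -0.0223, 0.0772]
tool_rot: [3.142, -0.0, -3.013]
wrist_force: [0.4, -0.1, 1.1]
grip_width: 0.0005
gripper_force: 0.6
```

```bash
cat >> h.py <<'E'
def jars(n='wrist'):
    p=bot.get_image(n)
    for q in bot.cut_out(p,'jar')+bot.cut_out(p,'jar_right'):
        e=q['extent']; print(round(q['score'],2),(1e3*(Ryaw@(back(p,[e[0]+e[2]/2,e[1]],.05)[0,:2]-C0[:2]))).round(1))
    return p
E
python3 -c "
from h import *
st()
jars()
"
```

```text
t 14.60 tcp rack mm [ -0.26 -29.1 ] z 77.16 F rack [ 0.38 -0.14] 1.1 rot [ 3.1415e+00 -2.0000e-04 -3.0127e+00]
0.86 [-53.3 -18. ]
0.7 [ -57.1 -110.9]
```

Request:
send_rows:
  rows:
    - {"dx": 0,"dy": 0,"dz": -0.05,"yaw": 0,"claw": 1}
    - {"dx": 0,"dy": 0,"dz": -0.05,"yaw": 0,"claw": 1}
    - {"dx": 0,"dy": 0.05,"dz": -0.05,"yaw": 0,"claw": 1}
    - {"dx": 0,"dy": 0.05,"dz": 0,"yaw": 0,"claw": 1}
    - {"dx": 0,"dy": 0.05,"dz": 0,"yaw": 0,"claw": 1}
    - {"dx": 0,"dy": 0.05,"dz": 0,"yaw": 0,"claw": 1}
    - {"dx": 0,"dy": 0,"dz": 0,"yaw": 0,"claw": 1}
    - {"dx": 0,"dy": 0,"dz": 0,"yaw": 0,"claw": 1}
    - {"dx": 0,"dy": 0,"dz": 0,"yaw": 0,"claw": 1}
    - {"dx": 0,"dy": 0,"dz": 0,"yaw": 0,"claw": 1}

```text
time_s: 15.58
tcp_pos: [0.5061, -0.0164, 0.0817]
tool_rot: [3.142, -0.0, -3.013]
wrist_force: [0.4, 0.7, 0.4]
grip_width: 0.0001
gripper_force: 0.0
```

```bash
python3 -c "
from h import *
st()
p=jars()
cv2.imwrite('pics/w4.png',p['pixels'][80:400,60:500])
"
```

```text
t 15.58 tcp rack mm [ -0.21 -23.16] z 81.70 F rack [0.53 0.66] 0.43 rot [ 3.1416 -0.     -3.0128]
0.64 [-55.4 -28.8]
0.94 [ -56.5 -110.1]
0.26 [-84.3 -19. ]
```

View pics/w4.png

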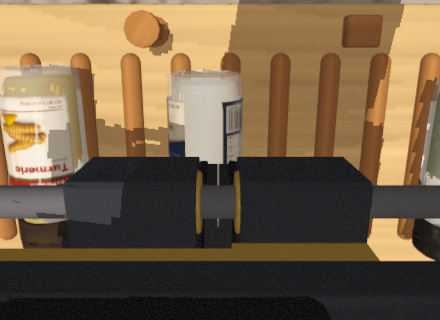

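The jar sits square in the −30 mm hollow (crop about (205,115)) with the peg at (147,28), one hollow further on. I press again for the second rib.

Request:
send_rows:
  rows:
    - {"dx": 0,"dy": 0,"dz": 0.06,"yaw": 0,"claw": 1}
    - {"dx": 0,"dy": 0,"dz": 0.06,"yaw": 0,"claw": 1}
    - {"dx": 0,"dy": 0,"dz": 0.06,"yaw": 0,"claw": 1}
    - {"dx": 0,"dy": 0,"dz": 0.06,"yaw": 0,"claw": 1}
    - {"dx": 0,"dy": 0,"dz": 0.026,"yaw": 0,"claw": 1}
    - {"dx": 0,"dy": 0,"dz": 0.01,"yaw": 0,"claw": 1}
    - {"dx": 0,"dy": 0,"dz": 0.007,"yaw": 0,"claw": 1}
    - {"dx": 0,"dy": 0,"dz": 0.003,"yaw": 0,"claw": 1}
    - {"dx": 0,"dy": 0,"dz": 0,"yaw": 0,"claw": 1}
    - {"dx": 0,"dy": 0,"dz": 0,"yaw": 0,"claw": 1}

```text
time_s: 16.57
tcp_pos: [0.5061, -0.0163, 0.0732]
tool_rot: [3.141, 0.0, -3.013]
wrist_force: [0.6, 1.1, 0.7]
grip_width: 0.0005
gripper_force: 0.2
```

```bash
python3 -c "
from h import *
st()
"
```

```text
t 16.57 tcp rack mm [ -0.16 -23.05] z 73.20 F rack [0.72 1.02] 0.74 rot [ 3.1415e+00  1.0000e-04 -3.0127e+00]
```

Request:
send_rows:
  rows:
    - {"dx": 0,"dy": 0,"dz": 0.005,"yaw": 0,"claw": 1}
    - {"dx": 0,"dy": 0,"dz": 0.004,"yaw": 0,"claw": 1}
    - {"dx": 0,"dy": 0,"dz": 0,"yaw": 0,"claw": 1}
    - {"dx": 0,"dy": 0,"dz": 0,"yaw": 0,"claw": 1}
    - {"dx": 0,"dy": 0,"dz": 0,"yaw": 0,"claw": 1}
    - {"dx": 0,"dy": 0,"dz": 0,"yaw": 0,"claw": 1}
    - {"dx": 0,"dy": 0,"dz": 0,"yaw": 0,"claw": 1}
    - {"dx": 0,"dy": 0,"dz": 0,"yaw": 0,"claw": 1}
    - {"dx": 0,"dy": 0,"dz": 0,"yaw": 0,"claw": 1}
    - {"dx": 0,"dy": 0,"dz": 0,"yaw": 0,"claw": 1}

```text
time_s: 17.4
tcp_pos: [0.5062, -0.0163, 0.073]
tool_rot: [3.142, 0.0, -3.013]
wrist_force: [-1.2, -0.2, 3.6]
grip_width: 0.0003
gripper_force: 1.9
```

```bash
python3 -c "
from h import *
st()
"
```

```text
t 17.40 tcp rack mm [ -0.09 -23.07] z 72.96 F rack [-1.27 -0.07] 3.62 rot [ 3.1415e+00  2.0000e-04 -3.0126e+00]
```

The contact is in the same state as before, so I use the same sequence again.

Request:
send_rows:
  rows:
    - {"dx": 0,"dy": 0,"dz": 0.007,"yaw": 0,"claw": 1}
    - {"dx": 0,"dy": -0.0167,"dz": -0.0055,"yaw": 0,"claw": 1}
    - {"dx": 0,"dy": -0.0167,"dz": -0.0055,"yaw": 0,"claw": 1}
    - {"dx": 0,"dy": -0.0167,"dz": -0.0053,"yaw": 0,"claw": 1}
    - {"dx": 0,"dy": -0.0167,"dz": -0.0053,"yaw": 0,"claw": 1}
    - {"dx": 0,"dy": -0.0167,"dz": -0.005,"yaw": 0,"claw": 1}
    - {"dx": 0,"dy": -0.0167,"dz": -0.005,"yaw": 0,"claw": 1}
    - {"dx": 0,"dy": -0.0167,"dz": -0.005,"yaw": 0,"claw": 1}
    - {"dx": 0,"dy": -0.0167,"dz": -0.0047,"yaw": 0,"claw": 1}
    - {"dx": 0,"dy": 0,"dz": 0,"yaw": 0,"claw": 1}

```text
time_s: 18.23
tcp_pos: [0.5067, -0.02, 0.0741]
tool_rot: [3.141, 0.0, -3.013]
wrist_force: [-2.5, 2.6, 6.5]
grip_width: 0.0007
gripper_force: 3.4
```

```bash
python3 -c "
from h import *
st()
"
```

```text
t 18.23 tcp rack mm [ -0.07 -26.81] z 74.12 F rack [-2.16  2.86] 6.55 rot [ 3.1410e+00  2.0000e-04 -3.0126e+00]
```

Request:
send_rows:
  rows:
    - {"dx": 0,"dy": -0.0167,"dz": -0.0044,"yaw": 0,"claw": 1}
    - {"dx": 0,"dy": -0.0167,"dz": -0.0044,"yaw": 0,"claw": 1}
    - {"dx": 0,"dy": -0.0167,"dz": -0.0044,"yaw": 0,"claw": 1}
    - {"dx": 0,"dy": -0.0167,"dz": -0.0044,"yaw": 0,"claw": 1}
    - {"dx": 0,"dy": -0.0167,"dz": -0.0042,"yaw": 0,"claw": 1}
    - {"dx": 0,"dy": -0.0167,"dz": -0.0041,"yaw": 0,"claw": 1}
    - {"dx": 0,"dy": -0.0167,"dz": -0.004,"yaw": 0,"claw": 1}
    - {"dx": 0,"dy": -0.0167,"dz": -0.0039,"yaw": 0,"claw": 1}
    - {"dx": 0,"dy": 0,"dz": 0,"yaw": 0,"claw": 1}
    - {"dx": 0,"dy": 0,"dz": 0,"yaw": 0,"claw": 1}

```text
time_s: 19.07
tcp_pos: [0.5072, -0.024, 0.0752]
tool_rot: [3.141, 0.0, -3.013]
wrist_force: [-2.5, 1.8, 8.7]
grip_width: 0.0002
gripper_force: 4.0
```

```bash
python3 -c "
from h import *
st()
"
```

```text
t 19.07 tcp rack mm [ -0.07 -30.89] z 75.22 F rack [-2.27  2.13] 8.71 rot [ 3.1411e+00  2.0000e-04 -3.0126e+00]
```

Request:
send_rows:
  rows:
    - {"dx": 0,"dy": -0.0222,"dz": -0.005,"yaw": 0,"claw": 1}
    - {"dx": 0,"dy": -0.0222,"dz": -0.0049,"yaw": 0,"claw": 1}
    - {"dx": 0,"dy": -0.0222,"dz": -0.0047,"yaw": 0,"claw": 1}
    - {"dx": 0,"dy": -0.0222,"dz": -0.0045,"yaw": 0,"claw": 1}
    - {"dx": 0,"dy": -0.0222,"dz": -0.0043,"yaw": 0,"claw": 1}
    - {"dx": 0,"dy": -0.0222,"dz": -0.0041,"yaw": 0,"claw": 1}
    - {"dx": 0,"dy": -0.0222,"dz": -0.0039,"yaw": 0,"claw": 1}
    - {"dx": 0,"dy": -0.0222,"dz": -0.0037,"yaw": 0,"claw": 1}
    - {"dx": 0,"dy": -0.0222,"dz": -0.0036,"yaw": 0,"claw": 1}
    - {"dx": 0,"dy": 0,"dz": 0,"yaw": 0,"claw": 1}

```text
time_s: 19.9
tcp_pos: [0.508, -0.0302, 0.0764]
tool_rot: [3.141, 0.0, -3.013]
wrist_force: [-2.5, 0.5, 8.4]
grip_width: 0.0005
gripper_force: 4.2
```

```bash
python3 -c "
from h import *
st()
"
```

```text
t 19.90 tcp rack mm [ -0.09 -37.09] z 76.41 F rack [-2.41  0.82] 8.42 rot [ 3.1413e+00  2.0000e-04 -3.0127e+00]
```

Request:
send_rows:
  rows:
    - {"dx": 0,"dy": -0.0233,"dz": -0.0036,"yaw": 0,"claw": 1}
    - {"dx": 0,"dy": -0.0233,"dz": -0.0034,"yaw": 0,"claw": 1}
    - {"dx": 0,"dy": -0.0233,"dz": -0.0033,"yaw": 0,"claw": 1}
    - {"dx": 0,"dy": -0.0233,"dz": -0.0031,"yaw": 0,"claw": 1}
    - {"dx": 0,"dy": -0.0233,"dz": -0.0029,"yaw": 0,"claw": 1}
    - {"dx": 0,"dy": -0.0233,"dz": -0.0028,"yaw": 0,"claw": 1}
    - {"dx": 0,"dy": -0.0233,"dz": -0.0026,"yaw": 0,"claw": 1}
    - {"dx": 0,"dy": -0.0233,"dz": -0.0024,"yaw": 0,"claw": 1}
    - {"dx": 0,"dy": -0.0233,"dz": -0.0023,"yaw": 0,"claw": 1}
    - {"dx": 0,"dy": -0.0233,"dz": -0.0021,"yaw": 0,"claw": 1}

```text
time_s: 20.73
tcp_pos: [0.509, -0.0372, 0.0773]
tool_rot: [3.141, 0.0, -3.013]
wrist_force: [-1.9, 1.5, 8.6]
grip_width: 0.0002
gripper_force: 4.3
```

```bash
python3 -c "
from h import *
st()
"
```

```text
t 20.73 tcp rack mm [-2.000e-02 -4.415e+01] z 77.34 F rack [-1.64  1.74] 8.65 rot [ 3.1414e+00  4.0000e-04 -3.0127e+00]
```

Request:
send_rows:
  rows:
    - {"dx": 0,"dy": -0.0333,"dz": -0.0027,"yaw": 0,"claw": 1}
    - {"dx": 0,"dy": -0.0333,"dz": -0.0024,"yaw": 0,"claw": 1}
    - {"dx": 0,"dy": -0.0333,"dz": -0.0021,"yaw": 0,"claw": 1}
    - {"dx": 0,"dy": -0.0333,"dz": -0.0018,"yaw": 0,"claw": 1}
    - {"dx": 0,"dy": -0.0333,"dz": -0.0014,"yaw": 0,"claw": 1}
    - {"dx": 0,"dy": -0.0333,"dz": -0.0011,"yaw": 0,"claw": 1}
    - {"dx": 0,"dy": -0.0333,"dz": -0.0008,"yaw": 0,"claw": 1}
    - {"dx": 0,"dy": -0.0333,"dz": -0.0005,"yaw": 0,"claw": 1}
    - {"dx": 0,"dy": -0.0333,"dz": -0.0002,"yaw": 0,"claw": 1}
    - {"dx": 0,"dy": -0.0333,"dz": 0.0002,"yaw": 0,"claw": 1}

```text
time_s: 21.57
tcp_pos: [0.5103, -0.0474, 0.0775]
tool_rot: [-3.141, 0.0, -3.013]
wrist_force: [-0.1, -0.3, 3.6]
grip_width: 0.0003
gripper_force: 2.1
```

```bash
python3 -c "
from h import *
st()
"
```

```text
t 21.57 tcp rack mm [ -0.08 -54.45] z 77.45 F rack [-0.09 -0.25] 3.64 rot [-3.1413e+00  4.0000e-04 -3.0129e+00]
```

Request:
send_rows:
  rows:
    - {"dx": 0,"dy": -0.02,"dz": 0.0003,"yaw": 0,"claw": 1}
    - {"dx": 0,"dy": -0.02,"dz": 0.0004,"yaw": 0,"claw": 1}
    - {"dx": 0,"dy": -0.02,"dz": 0.0006,"yaw": 0,"claw": 1}
    - {"dx": 0,"dy": -0.02,"dz": 0.0007,"yaw": 0,"claw": 1}
    - {"dx": 0,"dy": -0.02,"dz": 0.0009,"yaw": 0,"claw": 1}
    - {"dx": 0,"dy": -0.02,"dz": 0.001,"yaw": 0,"claw": 1}
    - {"dx": 0,"dy": -0.02,"dz": 0.0011,"yaw": 0,"claw": 1}
    - {"dx": 0,"dy": -0.02,"dz": 0.0012,"yaw": 0,"claw": 1}
    - {"dx": 0,"dy": 0,"dz": 0,"yaw": 0,"claw": 1}
    - {"dx": 0,"dy": 0,"dz": 0,"yaw": 0,"claw": 1}

```text
time_s: 22.4
tcp_pos: [0.5107, -0.0518, 0.0771]
tool_rot: [3.142, -0.0, -3.013]
wrist_force: [1.1, -0.7, 0.7]
grip_width: 0.0001
gripper_force: 0.9
```

```bash
python3 -c "
from h import *
st(); jars()
"
```

```text
t 22.40 tcp rack mm [ -0.27 -58.86] z 77.05 F rack [ 1.01 -0.81] 0.73 rot [ 3.1415e+00 -1.0000e-04 -3.0127e+00]
0.91 [-55.1 -48.8]
0.89 [ -56.5 -113.7]
```

Jar is past the second crest; lift off and let it drop in.

Request:
send_rows:
  rows:
    - {"dx": 0,"dy": 0,"dz": -0.05,"yaw": 0,"claw": 1}
    - {"dx": 0,"dy": 0,"dz": -0.05,"yaw": 0,"claw": 1}
    - {"dx": 0,"dy": 0,"dz": -0.05,"yaw": 0,"claw": 1}
    - {"dx": 0,"dy": 0,"dz": -0.2,"yaw": 0,"claw": 1}
    - {"dx": 0,"dy": 0,"dz": -0.4,"yaw": 0,"claw": 1}
    - {"dx": 0,"dy": 0,"dz": -0.5,"yaw": 0,"claw": 1}
    - {"dx": 0,"dy": 0,"dz": -0.5,"yaw": 0,"claw": 1}
    - {"dx": 0,"dy": 0,"dz": -0.4,"yaw": 0,"claw": 1}
    - {"dx": 0,"dy": 0,"dz": -0.2,"yaw": 0,"claw": 1}
    - {"dx": 0,"dy": 0,"dz": 0,"yaw": 0,"claw": 1}

```text
time_s: 23.38
tcp_pos: [0.5115, -0.0518, 0.1491]
tool_rot: [3.141, 0.002, -3.013]
wrist_force: [-0.5, 0.8, 0.0]
grip_width: 0.0005
gripper_force: 0.0
```

Request:
send_rows:
  rows:
    - {"dx": 0.3,"dy": 0.3,"dz": -0.3,"yaw": 0,"claw": 1}
    - {"dx": 0.3,"dy": 0.3,"dz": -0.3,"yaw": 0,"claw": 1}
    - {"dx": 0.3,"dy": 0.3,"dz": -0.3,"yaw": 0,"claw": 1}
    - {"dx": 0.3,"dy": 0.3,"dz": -0.3,"yaw": 0,"claw": 1}
    - {"dx": 0.3,"dy": 0.3,"dz": -0.3,"yaw": 0,"claw": 1}
    - {"dx": 0,"dy": 0,"dz": 0,"yaw": 0,"claw": 1}
    - {"dx": 0,"dy": 0,"dz": 0,"yaw": 0,"claw": 1}
    - {"dx": 0,"dy": 0,"dz": 0,"yaw": 0,"claw": 1}
    - {"dx": 0,"dy": 0,"dz": 0,"yaw": 0,"claw": 1}
    - {"dx": 0,"dy": 0,"dz": 0,"yaw": 0,"claw": 1}

```text
time_s: 24.22
tcp_pos: [0.4603, -0.0135, 0.192]
tool_rot: [-3.141, -0.001, -3.013]
wrist_force: [-0.5, 0.4, 0.2]
grip_width: 0.0007
gripper_force: 0.0
```

```bash
python3 -c "
from h import *
st(); p=jars(); jars('scene')
cv2.imwrite('pics/w5.png',p['pixels'])
"
```

```text
t 24.22 tcp rack mm [-45.18 -14.3 ] z 191.96 F rack [-0.42  0.5 ] 0.22 rot [-3.1412e+00 -1.1000e-03 -3.0134e+00]
0.57 [ -79.4 -218.7]
0.56 [-56.5 -57.7]
0.86 [ -60.6 -112.8]
0.27 [-87.  -57.5]
0.81 [ -37.8 -283.7]
0.7 [-24.3 337.6]
0.61 [ 17.5 -27.5]
0.75 [ 17.  -94.6]
```

View pics/w5.png

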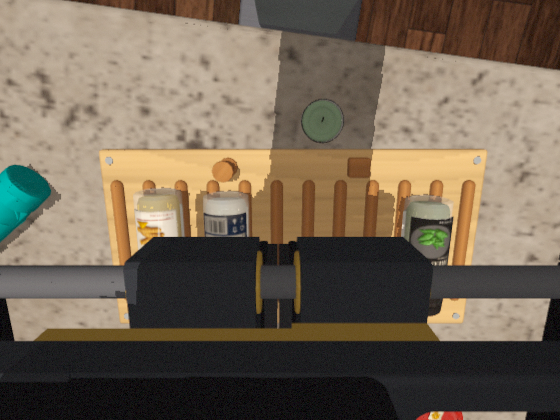

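The jar (225,215) lies nested and square in the hollow in line with the round peg (224,170). The turmeric jar (158,215) is undisturbed and the gripper is clear, so I hand in.

```bash
python3 -c "
from bench import bot
print(bot.job_done())"
```

```text
the job is handed in; nothing more can be done
None
```

I rolled the jar over both ribs with light fingertip pressure (about 4–9 N whenever I read it, limit 20 N). It now lies square in the hollow by the round peg with the gripper clear, and I handed the job in at about 24 s; no verdict was returned.

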